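# Index the copper pan on the turntable

## Task

Turn the bench turntable by gently pushing on one of its spokes with a fingertip, until the handle lug of the copper pan riding on it points straight at the pointed steel post; then take the hand away and leave it standing there. Do not grip the spokes, do not touch or lift the pan, and leave the mallet, the jug and the tin alone.

Things in the scene. Friction and masses are not known exactly. Their poses are not given: they have to be found in the camera images.
- stand: Fixed round foot of the turntable, 124 mm across and 12 mm high, bolted to the bench. Origin on the turning axis (vertical), at bench height.
- turntable: Turning part: 128 mm steel plate, top 44 mm up, with four level 12 mm round spokes along its own +x, +y, -x, -y, centre lines 30 mm above the bench, to 160 mm from the axis, with 20 mm black end balls. Over 105 mm out nothing is above or below the spokes: a finger fits beside one. Origin on the axis, bench height. Turns either way; 0.14 N m friction; stays where left.
- pan: Round copper pan, 136 mm across the rim, 28 mm high, 0.45 kg, loose and centred on the turntable plate, turning with it. A flat handle lug 32 mm wide, 4 mm thick, with two rivet marks, sticks out along its +x axis to 100 mm from the centre, 23 mm above its underside; where it stands relative to the spokes varies. Origin: centre of the underside.
- post: Fixed upright turned steel post with a conical point, 75 mm high, 28 mm thick (foot 50 mm across), about 0.24 m from the turntable's axis, out of the spokes' sweep. Origin: centre of the underside.
- post_tip (a point): The point of the steel post, 75 mm above the bench.
- tin: Bystander: closed round metal tin, 60 mm across, 65 mm high, loose. Origin: centre of the underside.
- mallet: Bystander: mallet with a white upright cylindrical head 60 mm across and 90 mm high and a wooden handle level along its +x axis to 240 mm from the head's centre, loose. Origin: centre of the head's underside.
- jug: Bystander: copper jug with lid, 84 mm across, 140 mm high, brass handle along its +x, loose. Origin: centre of the underside.
Not all that is in view belongs to the job. Leave any yellow look-alike of the post alone.

How it is judged:
By the outcome, as a careful person would: the job done as asked, in the order asked, and still so for the second after the job is handed in, with the robot touching nothing.
It also fails if it takes over 51 s, if anything falls off the work surface, if the arm or the gripper's body presses on something with over 40 N, if the wrist force passes 120 N, or if a joint passes its speed limit or range.

## Robot

A 6-joint arm with a two-finger parallel gripper is mounted at the origin on the work surface. World frame = base frame: x ahead of the robot, y to its left, z up, the work surface at z = 0. Lengths are in mm, angles in degrees, forces in N, time in s.
With the tool pointing down it reaches from about 300 to 850 mm from the base axis. Payload 4.2 kg.
Tool frame: the origin (TCP) lies on the centre line of the jaws, within the pads' length; the fingertips stand 8 mm ahead of it and the grasp point (between the pads) lies 11 mm behind it; z points along the fingers, y is the line along which they close (so a half turn about z gives the same grasp; the last joint's range is limited). The gripper opens to 91 mm and grips with 3 to 60 N. Pads are 32 mm wide; open, the fingers measure 118 mm over their backs; the gripper's body (76 mm by 178 mm) begins 60 mm behind the grasp point.
Start: joints at [-1.146, 18.312, 89.639, -0, 72.044, -1.146], TCP at [575.015, 0, 221.976] pointing down, gripper open.
Joint ranges: [-177.97, 177.97], [-48.28, 115.42], [12.27, 149.76], [-77.06, 257.06], [2.81, 150.46], [-146.56, 146.56]. Speed limits (degrees/s): [147.25, 147.25, 180, 180, 180, 180].

## Interface

Orientations are given as [roll, pitch, yaw] about the fixed x, y, z axes, in that order (R = Rz(yaw) Ry(pitch) Rx(roll)).
In Python, from workcell import telemetry, eyes, ticket gives the robot as it stands. The module is installed in compiled form; this text tells all that it offers.
- The arm moves only by the shell command python3 -m crank 'ROWS' [OPENING] [FORCE]. ROWS is JSON, a list of rows, each an object of numbers: "dx", "dy", "dz": the shift along the world's x, y, z normalised to -1 to 1, where 1 is 80 cm; "yaw": the turn about the world's z normalised to -1 to 1, where 1 is 5 degrees. A call has 1 to 10 rows; each row shifts and turns the commanded pose from where the row before left it; what a row does not reach is not made up. A row lasts 1/8 s, in which the tool goes at most 62.5 mm and 10.7 degrees, less where a joint would pass 70% of its speed; a pose out of reach is approached as far as the arm can. A call with a number of a shift or a turn outside -1 to 1 is refused whole. A call with a gripper value outside its range is refused whole. OPENING is the opening, from 0 (shut) to 1 (fully open), set as the call begins (- or left out, the last holds). The fingers move at their own pace and stop on an object; FORCE is the grip in N (left out, the last holds). Time passes only in rows, so rows that do not move let the fingers close. It gives the time, the measured TCP pose, the force, the opening and the grip force at its end, in the units of the state.
- telemetry.state(): the state, without advancing time (a new reading comes with each control period).
- eyes.grab_frame(name): name is "scene" or "side" or "wrist"; returns the picture (400x640x3 uint8, red, green, blue); there is no depth.
- eyes.calibration(name): a dict with "camera_matrix" (3x3 intrinsics, pixels), "world_from_camera" (4x4, takes a point from camera to world coordinates). Camera axes: x right, y down, z forward; pixel columns grow to the right and rows downward; lengths in mm; the calibration is good to about 2 mm. A picture is of the moment at which its call begins: read the wrist's pose just before it. calibration takes no time and is no camera call; for the wrist camera it gives the pose at the moment of the call.
- ticket.job_done(): hands the job in; it is judged then, once.
The state is a dict: "time_s": time; "qpos": joint angles; "qvel": joint speeds; "effort": joint torques, N m; "ee_pos": TCP position; "ee_rot": TCP orientation; "force": force on the tool from outside, world axes, zero at the start; "torque": the same for the moment, N m; "gripper_width": finger opening in mm; "gripper_force": force on a finger pad.
Only numpy, scipy, OpenCV 4.12 (cv2) and the standard library are available. Lean on these libraries where they do the work, as an engineer would, in place of code of your own. Each camera call takes 0.05 s, during which the arm holds its last target. There are 200 camera calls.

## Working session

There is one attempt and no reset: what is moved stays moved. The work goes in short steps, Python scripts to look and compute and a shell command to move; the robot and the scene stay as the last step left them, time stands still between calls to the robot, and variables do not carry over. Pictures are saved under pics/ and viewed, at most 10 in all, crops included, and the job is handed in when it is done.

```bash
mkdir -p pics
cat > h.py <<'E'
import numpy as np, cv2
from workcell import telemetry, eyes, ticket
def snap(n,f):
    im=eyes.grab_frame(n); cv2.imwrite('pics/'+f,im[:,:,::-1]); return im
def ray(n,u,v,z):
    c=eyes.calibration(n);K=np.array(c["camera_matrix"]);T=np.array(c["world_from_camera"])
    d=T[:3,:3]@np.linalg.inv(K)@[u,v,1];o=T[:3,3]
    return (o+d*(z-o[2])/d[2]).round(1)
def proj(n,p):
    c=eyes.calibration(n);K=np.array(c["camera_matrix"]);T=np.linalg.inv(np.array(c["world_from_camera"]))
    q=K@(T[:3,:3]@np.array(p,float)+T[:3,3]);return (q[:2]/q[2]).round(1)
E
python3 - <<'E'
from h import *
a=snap('scene','a.png');b=snap('side','b.png')
for n in('scene','side'):print(np.array(eyes.calibration(n)["world_from_camera"]).round(2))
E
```

```text
[[ 6.00000e-01  6.90000e-01 -4.00000e-01  1.17910e+03]
 [ 8.00000e-01 -5.20000e-01  3.00000e-01 -4.20890e+02]
 [-0.00000e+00 -5.00000e-01 -8.60000e-01  1.20902e+03]
 [ 0.00000e+00  0.00000e+00  0.00000e+00  1.00000e+00]]
[[-9.6000e-01 -2.0000e-01  2.0000e-01  3.7030e+02]
 [-2.9000e-01  7.1000e-01 -6.5000e-01  7.7559e+02]
 [-1.0000e-02 -6.8000e-01 -7.3000e-01  9.5511e+02]
 [ 0.0000e+00  0.0000e+00  0.0000e+00  1.0000e+00]]
```

View pics/a.png

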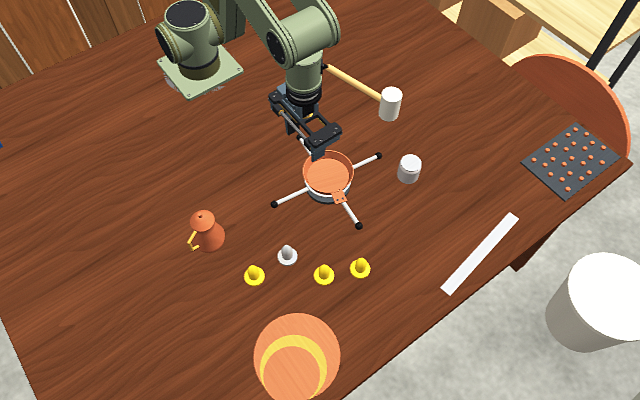

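View pics/b.png

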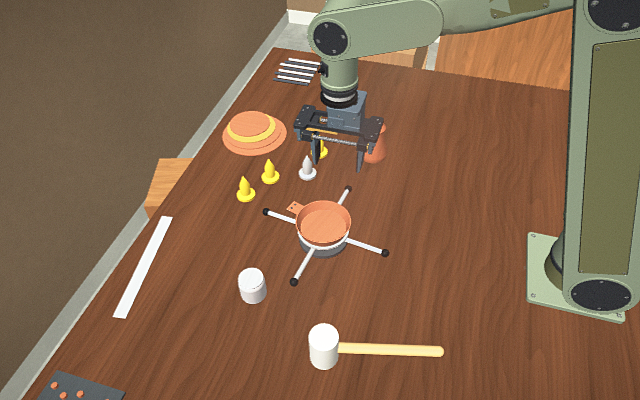

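Scene view: balls are at (274,204), (379,155) and (359,226), the lug is near (340,197), and the steel post tip is at (287,246). Side view: balls are at (265,212), (348,189), (385,253) and (294,282), the lug is near (295,208), and the post tip is at (307,155). The yellow posts are decoys.

Run:
```python
from h import *
a=cv2.imread('pics/a.png');b=cv2.imread('pics/b.png')
A=cv2.resize(a[130:290,230:430],None,fx=4,fy=4,interpolation=3)[:600];B=cv2.resize(b[140:290,225:425],None,fx=4,fy=4,interpolation=3)
cv2.imwrite('pics/a2.png',A);cv2.imwrite('pics/b2.png',B)
for n,l in(('scene',[(274,204),(379,155),(359,226)]),('side',[(265,212),(348,189),(385,253),(294,282)])):
    for p in l:print(n,ray(n,*p,30))
print('tip',ray('scene',287,246,75),ray('side',307,155,75))
print('tin',ray('scene',409,160,65),ray('side',252,273,65),'jug',ray('scene',203,217,140),'mallet',ray('scene',391,92,90),ray('side',323,330,90))
```

```text
scene [ 574. -104.   30.]
scene [619.  219.3  30. ]
scene [758.2  34.2  30. ]
side [756.6  39.4  30. ]
side [ 571.6 -100.1   30. ]
side [432.9  81.6  30. ]
side [615.3 219.7  30. ]
tip [ 712.5 -157.1   75. ] [ 703.  -152.4   75. ]
tin [696.3 254.3  65. ] [703.6 244.6  65. ] jug [ 559.8 -287.4  140. ] mallet [500.2 356.4  90. ] [508.2 345.1  90. ]
```

View pics/a2.png

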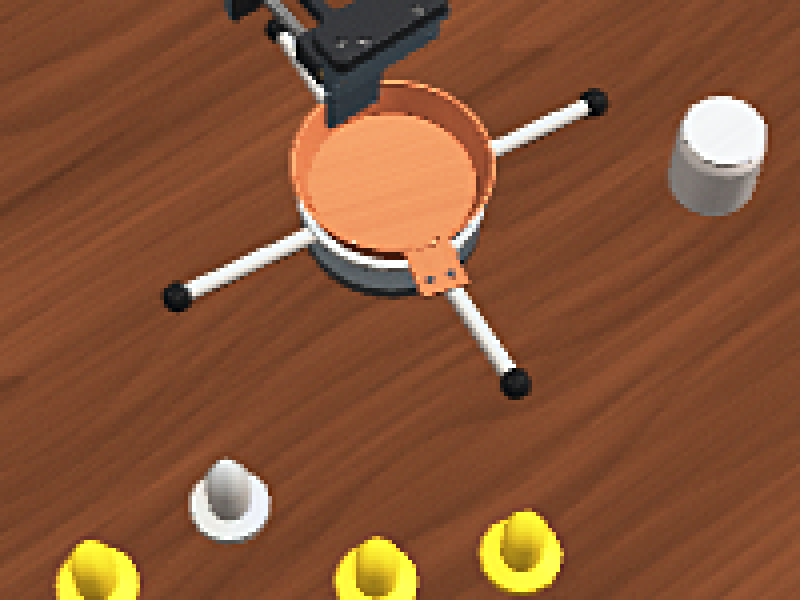

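View pics/b2.png

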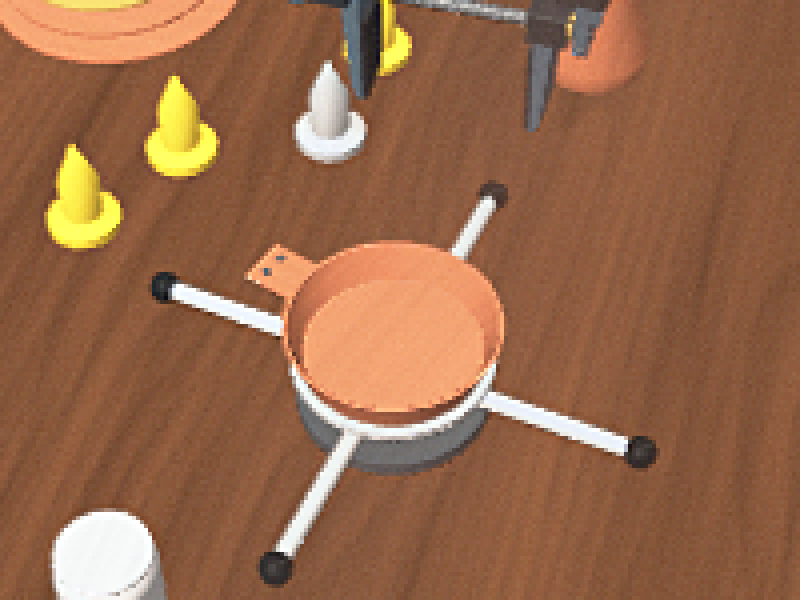

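Crops: the lug's outer end is at about (444,291) in the scene crop and (261,260) in the side crop. The post tip is at (227,461) and (328,62). All four balls are visible in the side crop.

```bash
cat > fit.py <<'E'
from h import *
from scipy.optimize import least_squares
def tri(a,b):
    "3D point from scene pixel a, side pixel b"
    return least_squares(lambda p:np.r_[proj('scene',p)-a,proj('side',p)-b],[600,50,50]).x.round(1)
def P(n,x,y):
    o=(230,130) if n=='scene' else (225,140); return np.array([(x+.5)/4-.5+o[0],(y+.5)/4-.5+o[1]])
E
python3 - <<'E'
from fit import *
S=[ray('side',*P('side',*p),30) for p in [(164,287),(493,194),(640,452),(275,568)]]
C=[ray('scene',*P('scene',*p),30) for p in [(515,383),(177,297),(277,30),(595,102)]]
for L in(S,C):
    c=np.mean(L,0);print(c,[np.degrees(np.arctan2(*(p-c)[1::-1])).round(1) for p in L],[np.hypot(*(p-c)[:2]).round(1) for p in L])
c=(np.mean(S,0)+np.mean(C,0))/2
print('tip tri',tri(P('scene',227,460),P('side',328,61)))
for n,ps in(('scene',[(420,295),(468,287),(430,280),(451,274)]),('side',[(247,276),(275,245),(267,272),(281,258)])):
    R=[ray(n,*P(n,*p),69) for p in ps]; print(n,[list(r[:2]) for r in R])
    for m in((R[0]+R[1])/2,(R[2]+R[3])/2): print('lug',np.degrees(np.arctan2(*(m-c)[1::-1])),np.hypot(*(m-c)[:2]))
def foot(n,p):
    t=np.linspace(0,6.28,90);q=np.array([proj(n,[p[0]+25*np.cos(a),p[1]+25*np.sin(a),z]) for z in(0,p[2]) for a in t])
    return np.r_[q[:,0].min(),q[:,0].max(),q[:,1].max()]
ob=np.r_[P('scene',189,0)[0],P('scene',271,0)[0],P('scene',0,541)[1],P('side',294,0)[0],P('side',367,0)[0],P('side',0,162)[1]]
r=least_squares(lambda p:np.r_[foot('scene',[*p,6]),foot('side',[*p,6])]-ob,[704,-152],diff_step=1e-3);print('foot',r.x,r.fun.round(2))
for t in([*r.x],[704,-152]):print('post ang',np.degrees(np.arctan2(t[1]-c[1],t[0]-c[0])),np.hypot(t[1]-c[1],t[0]-c[0]))
print(telemetry.state()['time_s'])
E
```

```text
[594.875  58.45   30.   ] [np.float64(-7.6), np.float64(-97.8), np.float64(172.1), np.float64(82.2)] [np.float64(162.4), np.float64(163.1), np.float64(162.4), np.float64(162.3)]
[595.725  56.1    30.   ] [np.float64(-7.8), np.float64(-97.9), np.float64(172.7), np.float64(82.0)] [np.float64(161.6), np.float64(161.7), np.float64(161.7), np.float64(163.2)]
tip tri [600.  50.  50.]
scene [[np.float64(684.8), np.float64(10.3)], [np.float64(698.4), np.float64(38.5)], [np.float64(679.9), np.float64(22.2)], [np.float64(684.4), np.float64(35.7)]]
lug -18.84893489754497 101.75684559281498
lug -18.063064520070082 91.35222014269824
side [[np.float64(693.2), np.float64(45.2)], [np.float64(685.0), np.float64(15.5)], [np.float64(682.3), np.float64(38.5)], [np.float64(677.8), np.float64(24.9)]]
lug -16.015962136020466 97.58788667145124
lug -16.792234137760815 88.5248164358447Traceback (most recent call last):
  File "<stdin>", line 15, in <module>
    return func(*args, **kwargs)
    result = trf(vector_fun.fun, vector_fun.jac, x0, f0, J0, lb, ub, ftol, xtol,
                 gtol, max_nfev, x_scale
[... 882 characters left out ...]
             mf)
                             ^^^
    df = [f_eval - f0 for f_eval in f_evals]
                                    ^^^^^^^
    f = np.atleast_1d(self.fun(x, *self.args, **self.kwargs))
                      ~~~~~~~~^^^^^^^^^^^^^^^^^^^^^^^^^^^^^^
    return np.atleast_1d(self.fun(x))
                         ~~~~~~~~^^^
    return self.f(x, *self.args, **self.kwargs)
           ~~~~~~^^^^^^^^^^^^^^^^^^^^^^^^^^^^^^
  File "<stdin>", line 15, in <lambda>
  File "<stdin>", line 12, in foot
  File "h.py", line 10, in proj
    c=eyes.calibration(n);K=np.array(c["camera_matrix"]);T=np.linalg.inv(np.array(c["world_from_camera"]))
ValueError: time passes only in moves, steps and waits
```

```bash
sed -i 's/return (q\[:2\]\/q\[2\]).round(1)/return q[:2]\/q[2]/; s/eyes.calibration(n)/CAL(n)/' h.py; sed -i '2a import functools\nCAL=functools.lru_cache(None)(lambda n:eyes.calibration(n))' h.py
python3 - <<'E'
from fit import *
c=[595.3,57.3]
ang=lambda p:(np.degrees(np.arctan2(p[1]-c[1],p[0]-c[0])).round(2),np.hypot(p[1]-c[1],p[0]-c[0]).round(1))
for nm,a,b in(('tip',(227,460),(328,61)),('lugend',(444,291),(261,260.5)),('riv',(440.5,277),(274,265)),('r1',(430,280),(281,258)),('r2',(451,274),(267,272))):
    p=tri(P('scene',*a),P('side',*b));print(nm,p,ang(p))
def foot(n,p):
    t=np.linspace(0,6.28,90);q=np.array([proj(n,[p[0]+25*np.cos(a),p[1]+25*np.sin(a),z]) for z in(0,p[2]) for a in t])
    return np.r_[q[:,0].min(),q[:,0].max(),q[:,1].max()]
ob=np.r_[P('scene',189,0)[0],P('scene',271,0)[0],P('scene',0,541)[1],P('side',294,0)[0],P('side',367,0)[0],P('side',0,162)[1]]
r=least_squares(lambda p:np.r_[foot('scene',[*p,6]),foot('side',[*p,6])]-ob,[704,-152],diff_step=1e-4);print('foot',r.x,r.fun.round(2),ang(r.x))
s=telemetry.state();print(s)
E
```

```text
tip [ 706.3 -155.7   71.3] (np.float64(-62.47), np.float64(240.2))
lugend [690.3  26.4  64.6] (np.float64(-18.02), np.float64(99.9))
riv [681.   29.9  66.6] (np.float64(-17.73), np.float64(90.0))
r1 [678.7  23.1  66.7] (np.float64(-22.3), np.float64(90.1))
r2 [683.3  36.6  66.6] (np.float64(-13.24), np.float64(90.4))
foot [ 705.00998373 -154.88876883] [ 0.55 -0.19  0.17  0.58 -0.16 -0.13] (np.float64(-62.66), np.float64(238.9))
{'time_s': 0.1, 'qpos': array([-1.14520537e+00,  1.83487087e+01,  8.96994533e+01,  1.63314828e-05,
        7.20451819e+01, -1.14259578e+00]), 'qvel': array([ 0.00301457, -0.11568285, -0.10310264, -0.08894474,  0.02452854,
       -0.10423245]), 'effort': array([ 5.01049108e-04, -4.13330913e+01, -2.32510239e+01,  7.29743019e-02,
        4.21804120e-02, -4.88014211e-05]), 'ee_pos': array([5.74554357e+02, 1.68916831e-02, 2.21196780e+02]), 'ee_rot': array([-1.79906675e+02, -1.87686807e-03,  8.99973838e+01]), 'force': array([-0.18073856,  0.88580749,  0.2795126 ]), 'torque': array([-0.03251304,  0.02679884,  0.00859954]), 'gripper_force': 0.0, 'gripper_width': 91.40089214079028}
```

```bash
python3 -m crank '[{"dx":-0.049,"dy":0.0165,"yaw":-0.52},{"dx":-0.049,"dy":0.0165,"yaw":-0.52},{"dx":-0.049,"dy":0.0165,"yaw":-0.52},{"dz":-0.06},{"dz":-0.06},{"dz":-0.03},{"dz":0},{"dz":0}]' 0 5
python3 -c "
from h import *
snap('side','c.png')
print(telemetry.state()['gripper_width'])"
```

```text
91.28645113715311validation failed for argument at $[0]...
```

View pics/c.png

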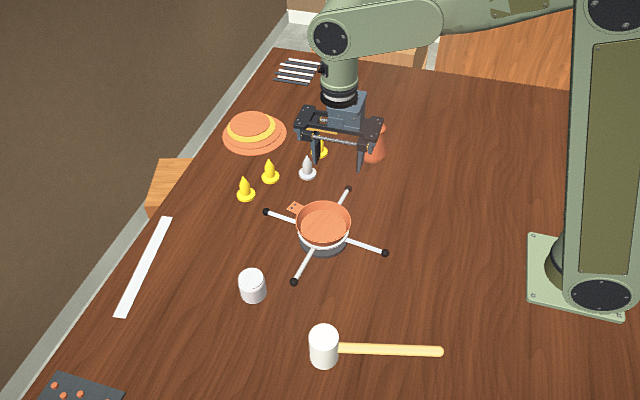

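The picture shows nothing moved: the call was refused. The rows probably need all four keys.

```bash
python3 -m crank '[{"dx":-0.049,"dy":0.0165,"dz":0,"yaw":-0.52},{"dx":-0.049,"dy":0.0165,"dz":0,"yaw":-0.52},{"dx":-0.049,"dy":0.0165,"dz":0,"yaw":-0.52},{"dx":0,"dy":0,"dz":-0.06,"yaw":0},{"dx":0,"dy":0,"dz":-0.06,"yaw":0},{"dx":0,"dy":0,"dz":-0.03,"yaw":0},{"dx":0,"dy":0,"dz":0,"yaw":0},{"dx":0,"dy":0,"dz":0,"yaw":0}]' 0 5
```

```text
time_s: 1.15
ee_pos: [458.3, 39.7, 102.9]
ee_rot: [179.9, -0.0, 82.2]
force: [0.3, -0.3, -0.4]
gripper_width: 14.0
gripper_force: 0.0
```

```bash
python3 -m crank '[{"dx":0,"dy":0,"dz":0,"yaw":0},{"dx":0,"dy":0,"dz":-0.04,"yaw":0},{"dx":0,"dy":0,"dz":-0.03,"yaw":0},{"dx":0,"dy":0,"dz":-0.025,"yaw":0},{"dx":0,"dy":0,"dz":0,"yaw":0},{"dx":0,"dy":0,"dz":0,"yaw":0}]' 0 5
python3 -c "
from h import *
a=snap('side','d.png')
cv2.imwrite('pics/d2.png',cv2.resize(a[140:300,250:450,::-1],None,fx=3.5,fy=3.5,interpolation=3))"
```

```text
time_s: 1.9
ee_pos: [458.4, 39.7, 27.0]
ee_rot: [179.9, -0.0, 82.2]
force: [0.1, 0.1, 0.5]
gripper_width: 0.8
gripper_force: 0.0
```

View pics/d2.png

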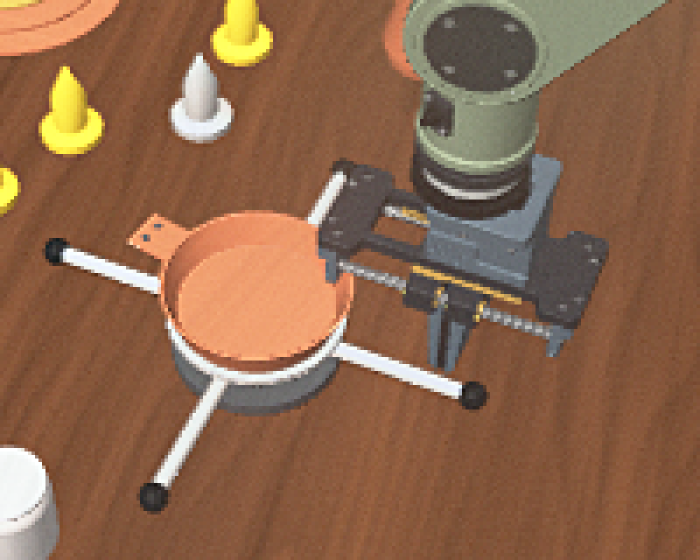

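The gripper stands beside the near spoke (172°) with about 14 mm clearance. Working out the arc increments.

Run:
```python
import numpy as np
p=np.array([458.4+1.8,39.7+12.9])-[595.3,57.3]
for k in range(14):
    a=np.radians(-3); q=np.array([[np.cos(a),-np.sin(a)],[np.sin(a),np.cos(a)]])@p
    print(((q-p)/800).round(4),q.round(1)+[595.3,57.3]);p=q
```

```text
[-0.0001  0.0088] [460.1  59.7]
[0.0004 0.0088] [460.4  66.7]
[0.0008 0.0088] [461.1  73.8]
[0.0013 0.0087] [462.2  80.8]
[0.0018 0.0087] [463.6  87.7]
[0.0022 0.0086] [465.4  94.6]
[0.0027 0.0084] [467.5 101.3]
[0.0031 0.0083] [470. 108.]
[0.0035 0.0081] [472.8 114.4]
[0.0039 0.0079] [475.9 120.8]
[0.0044 0.0077] [479.4 126.9]
[0.0048 0.0075] [483.2 132.9]
[0.0051 0.0072] [487.3 138.7]
[0.0055 0.0069] [491.8 144.2]
```

```bash
python3 -m crank '[{"dx":0.0012,"dy":0.008,"dz":0,"yaw":0},{"dx":0.001,"dy":0.008,"dz":0,"yaw":0},{"dx":-0.0001,"dy":0.0088,"dz":0,"yaw":-0.6},{"dx":0.0004,"dy":0.0088,"dz":0,"yaw":-0.6},{"dx":0.0008,"dy":0.0088,"dz":0,"yaw":-0.6},{"dx":0.0013,"dy":0.0087,"dz":0,"yaw":-0.6},{"dx":0.0018,"dy":0.0087,"dz":0,"yaw":-0.6},{"dx":0,"dy":0,"dz":0,"yaw":0}]' 0 5
```

```text
time_s: 2.95
ee_pos: [462.8, 88.1, 26.2]
ee_rot: [180.0, -0.0, 67.3]
force: [0.4, 1.3, -0.4]
gripper_width: 0.7
gripper_force: 0.0
```

```bash
python3 -m crank '[{"dx":0.0022,"dy":0.0086,"dz":0,"yaw":-0.6},{"dx":0.0027,"dy":0.0084,"dz":0,"yaw":-0.6},{"dx":0.0031,"dy":0.0083,"dz":0,"yaw":-0.6},{"dx":0.0035,"dy":0.0081,"dz":0,"yaw":-0.6},{"dx":0.0039,"dy":0.0079,"dz":0,"yaw":-0.6},{"dx":0.0044,"dy":0.0077,"dz":0,"yaw":-0.6},{"dx":0,"dy":0,"dz":0,"yaw":0},{"dx":0,"dy":0,"dz":0,"yaw":0}]' 0 5
python3 -c "
from h import *
a=snap('side','e.png');b=snap('scene','f.png')
A=cv2.resize(b[130:280,230:430,::-1],None,fx=3,fy=3,interpolation=3)
B=cv2.resize(a[140:290,225:425,::-1],None,fx=4,fy=4,interpolation=3)
cv2.imwrite('pics/e2.png',B);cv2.imwrite('pics/f2.png',cv2.resize(b[130:280,230:430,::-1],None,fx=4,fy=4,interpolation=3))"
```

```text
time_s: 3.95
ee_pos: [478.2, 126.5, 26.0]
ee_rot: [180.0, 0.0, 49.3]
force: [-0.3, -0.0, -1.0]
gripper_width: 0.4
gripper_force: 0.0
```

View pics/e2.png

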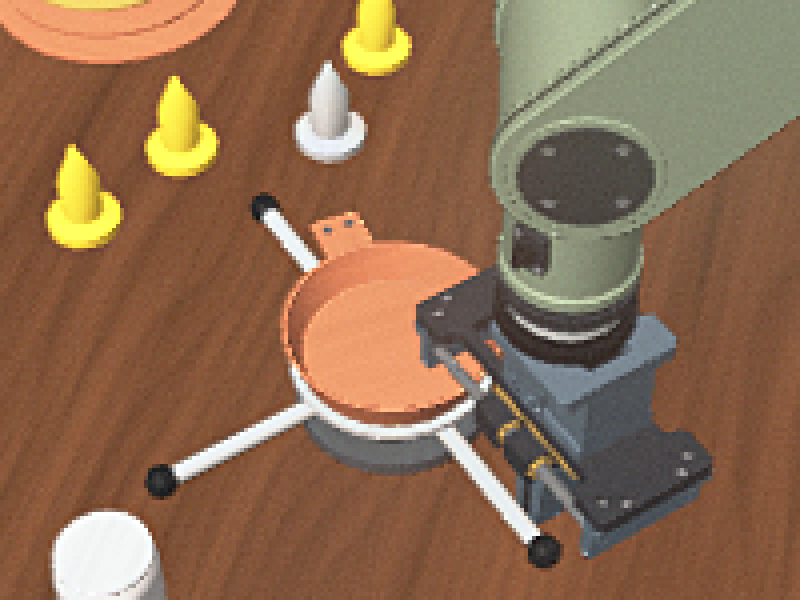

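View pics/f2.png

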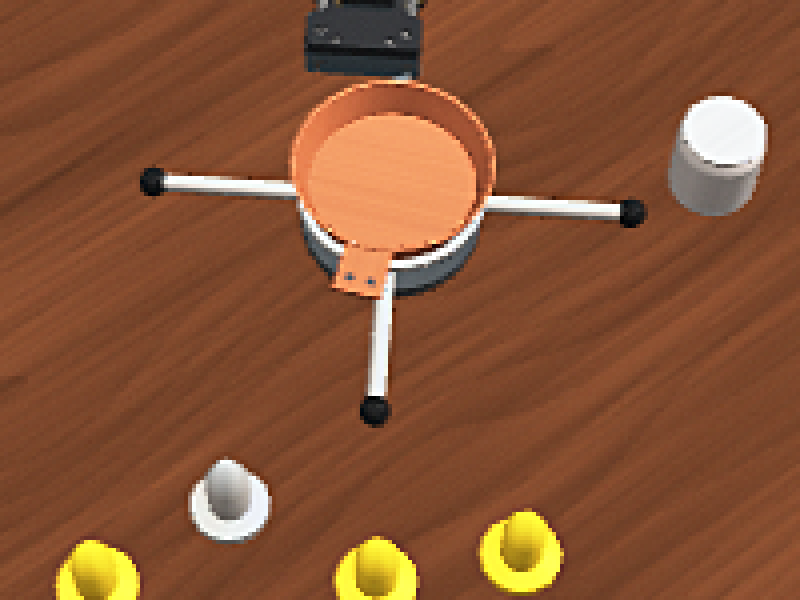

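Side crop: balls are at (265,207), (162,480) and (543,551), rivets at (327,231) and (349,223). Scene crop: balls are at (152,181), (631,212) and (375,410), rivets at (349,277) and (371,282). The lug still has some way to go.

```bash
cat > now.py <<'E'
from fit import *
c=[595.3,57.3]
ang=lambda p:(np.degrees(np.arctan2(p[1]-c[1],p[0]-c[0])).round(2),np.hypot(p[1]-c[1],p[0]-c[0]).round(1))
def balls(n,ps):print(n,[ang(ray(n,*P(n,*p),30)) for p in ps])
def lug(sc,si):
    sc=np.array(sc,float);si=np.array(si,float)
    for i in(0,2):
        p=tri(P('scene',*sc[i:i+2].mean(0)),P('side',*si[i:i+2].mean(0)));print('lug',p,ang(p))
E
python3 - <<'E'
from now import *
balls('side',[(265,207),(162,480),(543,551)]);balls('scene',[(375,410),(631,212),(152,181)])
lug([(332,289),(382,298),(349,277),(371,282)],[(312,224),(356,212),(327,231),(349,223)])
E
```

```text
side [(np.float64(-41.21), np.float64(161.4)), (np.float64(49.15), np.float64(162.1)), (np.float64(138.53), np.float64(163.1))]
scene [(np.float64(-41.23), np.float64(162.5)), (np.float64(48.69), np.float64(161.5)), (np.float64(-130.88), np.float64(163.5))]
lug [657.9 -20.1  65.4] (np.float64(-51.03), np.float64(99.5))
lug [652.  -12.5  66.8] (np.float64(-50.91), np.float64(89.9))
```

```bash
python3 -m crank '[{"dx":0.0024,"dy":0.0038,"dz":0,"yaw":-0.3},{"dx":0.0024,"dy":0.0037,"dz":0,"yaw":-0.3},{"dx":0.0025,"dy":0.0036,"dz":0,"yaw":-0.3},{"dx":0.0026,"dy":0.0036,"dz":0,"yaw":-0.3},{"dx":0.0027,"dy":0.0035,"dz":0,"yaw":-0.3},{"dx":0.0018,"dy":0.0023,"dz":0,"yaw":-0.2},{"dx":0.0018,"dy":0.0023,"dz":0,"yaw":-0.2},{"dx":0,"dy":0,"dz":0,"yaw":0},{"dx":0,"dy":0,"dz":0,"yaw":0}]' 0 5
cat > det.py <<'E'
from now import *
# dark blobs near the ball circle / rivets near the lug, by projection-guided search
def run(exp,tag):
    for n in('scene','side'):
        b=np.mean([snap(n,f'{tag}_{n}.png').astype(float) for _ in range(3)],0)
        g=b.max(2)
        for k in range(4):
            a=np.radians(exp+90*k);u,v=proj(n,[c[0]+162*np.cos(a),c[1]+162*np.sin(a),30]).round().astype(int)
            w=g[v-9:v+10,u-9:u+10];W=np.clip(70-w,0,None)
            if (W>0).sum()>60 or (W>0).sum()<8: print(n,k,'occl');continue
            yy,xx=np.mgrid[v-9:v+10,u-9:u+10];p=((xx*W).sum()/W.sum(),(yy*W).sum()/W.sum())
            print(n,k,(W>0).sum(),np.array(ang(ray(n,*p,30)))-[90*k,0])
        h=cv2.resize(b.astype('uint8')[130:280,230:430,::-1] if n=='scene' else b.astype('uint8')[140:290,225:425,::-1],None,fx=4,fy=4,interpolation=3)
        cv2.imwrite(f'pics/{tag}_{n}4.png',h)
E
python3 -c "
from det import *
run(-51.5,'g')
A=cv2.imread('pics/g_scene4.png')[:,:600];B=cv2.imread('pics/g_side4.png')
cv2.imwrite('pics/g.png',np.hstack([A[200:600,100:500],B[150:550,200:600]]))"
```

```text
time_s: 5.18
ee_pos: [491.8, 145.0, 26.1]
ee_rot: [180.0, -0.1, 39.7]
force: [-0.2, 0.6, -0.2]
gripper_width: 0.6
gripper_force: 0.0
scene 0 44 [-50.8 163.6]
scene 1 41 [-51.34 161.4 ]
scene 2 occl
scene 3 34 [-409.68  163.7 ]
side 0 28 [-50.33 163.6 ]
side 1 46 [-49.94 162.5 ]
side 2 occl
side 3 38 [-413.11  154.4 ]
```

View pics/g.png

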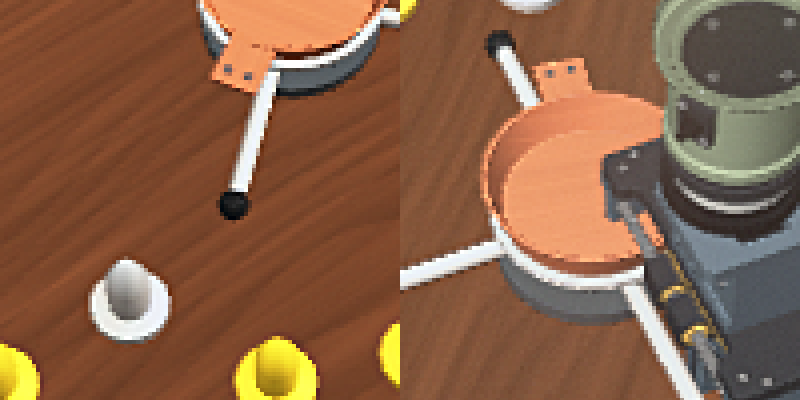

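Left half (scene): the lug's rivets are at full-crop (328,270) and (349,276). Right half (side): rivets are at (349,222) and (370,219). The lug is nearly aligned with the post.

Run:
```python
from now import *
lug([(311,278),(362,291),(328,270),(349,276)],[(335,218),(383,208),(349,222),(370,219)])
g=P('scene',0,0)
# automatic rivet centroids: dark inside a small window, before (a/b) and now (g)
def riv(im,n,q):
    b=cv2.imread(im).astype(float)[:,:,2];o=[]
    for p in q:
        u,v=P(n,*p).round().astype(int);w=b[v-2:v+3,u-2:u+3];W=np.clip(w.max()-25-w,0,None)
        yy,xx=np.mgrid[v-2:v+3,u-2:u+3];o.append([(xx*W).sum()/W.sum(),(yy*W).sum()/W.sum()])
    return np.mean(o,0)
for t,A,a,B,b in(('0','pics/a.png',[(430,280),(451,274)],'pics/b.png',[(267,272),(281,258)]),
  ('1','pics/f.png' ,[(349,277),(371,282)],'pics/e.png',[(327,231),(349,223)]),
  ('2','pics/g_scene.png',[(328,270),(349,276)],'pics/g_side.png',[(349,222),(370,219)])):
    A=riv(A,'scene',a);B=riv(B,'side',b);print(t,ang(tri(A,B)),ang(ray('scene',*A,67)),ang(ray('side',*B,67)))
```

```text
lug [644.3 -27.4  66.3] (np.float64(-59.95), np.float64(97.9))
lug [640.3 -21.   67.7] (np.float64(-60.11), np.float64(90.3))
0 (np.float64(-17.87), np.float64(89.9)) (np.float64(-17.77), np.float64(89.8)) (np.float64(-18.15), np.float64(90.2))
1 (np.float64(-50.88), np.float64(90.3)) (np.float64(-51.2), np.float64(89.7)) (np.float64(-50.87), np.float64(91.3))
2 (np.float64(-60.18), np.float64(90.7)) (np.float64(-60.81), np.float64(89.8)) (np.float64(-59.98), np.float64(91.9))
```

```bash
python3 -m crank '[{"dx":0.0012,"dy":0.0013,"dz":0,"yaw":-0.12},{"dx":0.0012,"dy":0.0013,"dz":0,"yaw":-0.12},{"dx":0.0012,"dy":0.0013,"dz":0,"yaw":-0.12},{"dx":0.0011,"dy":0.0013,"dz":0,"yaw":-0.12},{"dx":0,"dy":0,"dz":0,"yaw":0},{"dx":0,"dy":0,"dz":0,"yaw":0}]' 0 5
python3 - <<'E'
from det import *
run(-52.8,'i')
def riv(im,n,e):
    b=cv2.imread(im).astype(float)[:,:,2];o=[]
    for s in(-4.5,4.5):
        a=np.radians(e+s);u,v=proj(n,[c[0]+90.3*np.cos(a),c[1]+90.3*np.sin(a),67]).round().astype(int)
        w=b[v-2:v+3,u-2:u+3];W=np.clip(w.max()-25-w,0,None)
        yy,xx=np.mgrid[v-2:v+3,u-2:u+3];o.append([(xx*W).sum()/W.sum(),(yy*W).sum()/W.sum()])
    return np.mean(o,0)
for t,A,B,e in(('g','pics/g_scene.png','pics/g_side.png',-60.2),('i','pics/i_scene.png','pics/i_side.png',-62.5)):
    A=riv(A,'scene',e);B=riv(B,'side',e);print(t,ang(tri(A,B)),ang(ray('scene',*A,67)),ang(ray('side',*B,67)))
E
```

```text
time_s: 6.22
ee_pos: [495.3, 149.2, 26.0]
ee_rot: [180.0, -0.0, 37.3]
force: [-1.5, -0.0, -0.4]
gripper_width: 0.6
gripper_force: 0.1
scene 0 47 [-52.98 163.6 ]
scene 1 39 [-53.49 161.4 ]
scene 2 occl
scene 3 36 [-412.09  163.2 ]
side 0 23 [-52.44 163.7 ]
side 1 44 [-52.09 162.7 ]
side 2 occl
side 3 32 [-414.03  159.  ]
g (np.float64(-60.18), np.float64(90.7)) (np.float64(-60.81), np.float64(89.8)) (np.float64(-59.98), np.float64(91.9))
i (np.float64(-62.7), np.float64(90.3)) (np.float64(-62.98), np.float64(90.0)) (np.float64(-62.5), np.float64(90.5))
```

The lug is at about -62.5°, against the post's -62.55°. Backing off.

```bash
python3 -m crank '[{"dx":-0.008,"dy":-0.009,"dz":0,"yaw":0},{"dx":-0.012,"dy":-0.013,"dz":0,"yaw":0},{"dx":-0.01,"dy":-0.01,"dz":0,"yaw":0},{"dx":0,"dy":0,"dz":0.05,"yaw":0},{"dx":0,"dy":0,"dz":0.06,"yaw":0},{"dx":-0.03,"dy":0,"dz":0.06,"yaw":0},{"dx":-0.03,"dy":0,"dz":0.06,"yaw":0},{"dx":0,"dy":0,"dz":0,"yaw":0},{"dx":0,"dy":0,"dz":0,"yaw":0}]' 0 5
python3 - <<'E'
from det import *
run(-52.8,'j')
A=cv2.imread('pics/j_scene4.png');B=cv2.imread('pics/j_side4.png')
cv2.imwrite('pics/j.png',np.hstack([A[200:600,100:500],B[0:400,200:600]]))
E
```

```text
time_s: 7.65
ee_pos: [422.5, 123.0, 209.4]
ee_rot: [-180.0, 0.0, 37.3]
force: [0.9, -1.1, -0.2]
gripper_width: 0.4
gripper_force: 0.0
scene 0 47 [-53.  163.5]
scene 1 39 [-53.49 161.4 ]
scene 2 25 [-52.5 163. ]
scene 3 36 [-412.09  163.2 ]
side 0 23 [-52.46 164.  ]
side 1 42 [-52.12 162.7 ]
side 2 51 [-52.81 162.8 ]
side 3 17 [-412.24  161.7 ]
```

View pics/j.png

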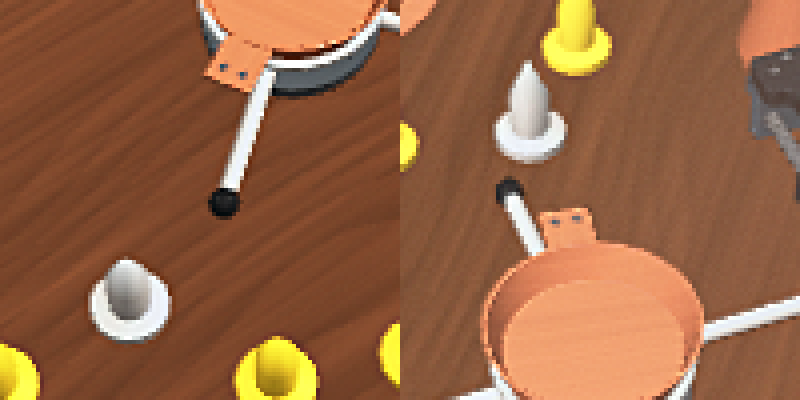

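The picture shows the hand clear, and the spokes have not moved since. The lug (side rivets at crop (559,222) and (579,218)) still lies at about -62.5°, in line with the post.

```bash
python3 -c "
from workcell import ticket
print(ticket.job_done())"
```

```text
the job is handed in; nothing more can be done
None
```

The pan's lug points at the steel post to within about half a degree by my camera measurements, the hand is clear, only one spoke was pushed, and the job was handed in at about 8 s with no verdict shown.

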